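# Set out the airbrush colours in the spray rack

## Robot

A 6-joint arm with a two-finger parallel gripper is mounted at the origin on a cart in front of the work surface, level with it; the furniture and walls round the work are solid. World frame = base frame: x ahead of the robot, y to its left, z up, the work surface at z = 0. Lengths are in mm, angles in rad, forces in N, time in s.
With the tool pointing down it reaches from about 400 to 925 mm from the base axis. Payload 12.5 kg.
Tool frame: the origin (TCP) lies midway between the tips of the shut fingers; the grasp point (between the pads) lies 19 mm behind it; z points along the fingers, y is the line along which they close (so a half turn about z gives the same grasp; the last joint's range is limited). The gripper opens to 95 mm and grips with 3 to 60 N. Pads are 20 mm wide; open, the fingers measure 119 mm over their backs; the gripper's body (75 mm by 180 mm) begins 59 mm behind the grasp point.
Start: joints at [1.243, 0.491, 1.559, -0, 1.092, -0.106], TCP at [137.472, 609.712, 214.661] pointing down, gripper open.
Joint ranges: [-3.1, 3.1], [-0.84, 2.19], [0.05, 2.79], [-1.13, 4.28], [0.06, 2.93], [-2.69, 2.69]. Speed limits (rad/s): [2.22, 2.22, 2.79, 3.14, 3.14, 3.14].

## Interface

Orientations are given as [roll, pitch, yaw] about the fixed x, y, z axes, in that order (R = Rz(yaw) Ry(pitch) Rx(roll)).
In Python, from cell import env gives the robot as it stands.
- The arm moves only by the tool arm_command, never from a script. Its argument "targets" is a list of rows, each a list of 5 numbers: the shift along the tool's x, y, z in mm, then the turn about the tool's z in degrees, then the opening, from 0 (shut) to 1 (fully open). In form: [[tx, ty, tz, roll, fingers], ...]. A call has 1 to 5 rows; each row is the pose to reach, as a shift and turn from the pose commanded when the call began, along the tool's axes at that moment; what a row does not reach only later rows make up. A row lasts 1/10 s, in which the tool goes at most 50 mm and 8.59 degrees, less where a joint would pass 70% of its speed; a pose out of reach is approached as far as the arm can. A call with a gripper value outside its range is refused whole. The fingers move at their own pace and stop on an object; the grip force is fixed at half the most. Time passes only in rows, so rows that repeat a pose let the fingers close. It gives the time, the measured TCP pose, the force, the opening and the grip force at its end, in the units of the state.
- env.state(): the state, without advancing time (a new reading comes with each control period).
- env.read_camera(name): name is "scene" or "side" or "wrist"; returns a dict with "frame" (400x640x3 uint8, red, green, blue), "vertical_fov" (degrees; the focal length in pixels is half the picture's height over the tangent of half this angle, whatever the lens; pixels are square), "cx", "cy" (the principal point, pixels), "world_from_camera" (4x4, takes a point from camera to world coordinates); the wrist camera has in their place "hand_eye" (4x4, takes a point from camera to tool coordinates, whose origin is the TCP and whose axes are the flange's). Camera axes: x right, y down, z forward; pixel columns grow to the right and rows downward; lengths in mm; the calibration is good to about 2 mm. A picture is of the moment at which its call begins: read the wrist's pose just before it. There is no depth.
- env.job_done(): hands the job in; it is judged then, once.
The state is a dict: "t": time; "joints": joint angles; "qvel": joint speeds; "tau": joint torques, N m; "eef_pos": TCP position; "tcp_rot": TCP orientation; "ft_force": force on the tool from outside, world axes, zero at the start; "moment": the same for the moment, N m; "opening": opening from 0.0 (shut) to 1.0 (fully open); "grip_force": force on a finger pad.
Only numpy, scipy, OpenCV 4.12 (cv2) and the standard library are available. Lean on these libraries where they do the work, as an engineer would, in place of code of your own. Each camera call takes 0.05 s, during which the arm holds its last target. There are 200 camera calls.

## Task

The four airbrush bottles stand in the dark wooden mixing rack in the order the painter will use them. Carry them over one at a time into the grey spray rack so that they stand there in the same order from left to right as seen from the robot, each turned so that its stem lies in the notch at the front and the bottle is fully down. Keep the bottles upright, set them down without dropping them, let go of them all, and leave the things standing around alone.

Things in the scene. Friction and masses are not known exactly. Their poses are not given: they have to be found in the camera images.
- bottle_red: airbrush bottle, red paint and cap, 76 mm tall, 50 to 100 g. Origin: centre of underside, z up. Cup and metal collar 37 mm across to z 46 mm; ribbed cap 34 mm across, z 46 to 76 mm (grip here from above). Metal stem 7 mm thick sticks out level along its own -x (to the robot at yaw 0), axis at z 36 mm, tip 40 mm from the axis. Starts in a mixing rack well, stem up to 0.7 rad off that rack's -x
- bottle_yellow: airbrush bottle, yellow paint and cap, 76 mm tall, 50 to 100 g. Origin: centre of underside, z up. Cup and metal collar 37 mm across to z 46 mm; ribbed cap 34 mm across, z 46 to 76 mm (grip here from above). Metal stem 7 mm thick sticks out level along its own -x (to the robot at yaw 0), axis at z 36 mm, tip 40 mm from the axis. Starts in a mixing rack well, stem up to 0.7 rad off that rack's -x
- bottle_green: airbrush bottle, green paint and cap, 76 mm tall, 50 to 100 g. Origin: centre of underside, z up. Cup and metal collar 37 mm across to z 46 mm; ribbed cap 34 mm across, z 46 to 76 mm (grip here from above). Metal stem 7 mm thick sticks out level along its own -x (to the robot at yaw 0), axis at z 36 mm, tip 40 mm from the axis. Starts in a mixing rack well, stem up to 0.7 rad off that rack's -x
- bottle_blue: airbrush bottle, blue paint and cap, 76 mm tall, 50 to 100 g. Origin: centre of underside, z up. Cup and metal collar 37 mm across to z 46 mm; ribbed cap 34 mm across, z 46 to 76 mm (grip here from above). Metal stem 7 mm thick sticks out level along its own -x (to the robot at yaw 0), axis at z 36 mm, tip 40 mm from the axis. Starts in a mixing rack well, stem up to 0.7 rad off that rack's -x
- spray_rack: fixed grey block, 60 (x) x 268 (y) x 54 mm high, black base. Origin: centre of underside, x away from robot. Four empty pockets at x 0, y +93, +31, -31, -93 mm (left to right), 44 mm wide at the floor (8 mm above origin), 52 at the mouth; from each a notch, 14 mm wide at the floor, 21 at the top, runs out through the front (-x) face: only with its stem in it is a bottle fully down
- mixing_rack: fixed dark wooden block, 60 (x) x 268 (y) x 28 mm high. Origin: centre of underside, x away from the robot. Four plain round wells at x 0, y +93, +31, -31, -93 mm (left to right), 44 mm across, floor 8 mm above origin, each with a bottle at the start, colours in any order. Either rack may be the nearer one; each is yawed up to 0.15 rad
- jar_teal: bystander: glass paint jar, teal with a blue lid, 58 x 53 x 76 mm, at the near left corner of the table, origin under its middle; to be left alone
- ornament: bystander: silvered glass bear ornament, 83 x 76 x 180 mm, light, near right, origin at its underside; to be left alone
- milk_bottle: bystander: small milk bottle with white lacquer and a green cap, 58 x 58 x 159 mm, at the far left edge, origin under its middle; to be left alone

How it is judged (in metres and radians):
At the end, for the whole second after the job is handed in: Each pocket of the spray rack holds one bottle, in the mixing rack's order: within 10 mm of centre, within 4 mm of the floor, upright within 0.12 rad, stem within 0.4 rad of the notch, at rest, released; jar, ornament and milk bottle within 30 mm of their places (((x of bottle_red in the frame of spray_rack between -0.01 and 0.01 m and y of bottle_red in the frame of spray_rack between 0.083 and 0.103 m and z of bottle_red in the frame of spray_rack below 0.012 m) or (x of bottle_yellow in the frame of spray_rack between -0.01 and 0.01 m and y of bottle_yellow in the frame of spray_rack between 0.083 and 0.103 m and z of bottle_yellow in the frame of spray_rack below 0.012 m) or (x of bottle_green in the frame of spray_rack between -0.01 and 0.01 m and y of bottle_green in the frame of spray_rack between 0.083 and 0.103 m and z of bottle_green in the frame of spray_rack below 0.012 m) or (x of bottle_blue in the frame of spray_rack between -0.01 and 0.01 m and y of bottle_blue in the frame of spray_rack between 0.083 and 0.103 m and z of bottle_blue in the frame of spray_rack below 0.012 m)) and ((x of bottle_red in the frame of spray_rack between -0.01 and 0.01 m and y of bottle_red in the frame of spray_rack between 0.021 and 0.041 m and z of bottle_red in the frame of spray_rack below 0.012 m) or (x of bottle_yellow in the frame of spray_rack between -0.01 and 0.01 m and y of bottle_yellow in the frame of spray_rack between 0.021 and 0.041 m and z of bottle_yellow in the frame of spray_rack below 0.012 m) or (x of bottle_green in the frame of spray_rack between -0.01 and 0.01 m and y of bottle_green in the frame of spray_rack between 0.021 and 0.041 m and z of bottle_green in the frame of spray_rack below 0.012 m) or (x of bottle_blue in the frame of spray_rack between -0.01 and 0.01 m and y of bottle_blue in the frame of spray_rack between 0.021 and 0.041 m and z of bottle_blue in the frame of spray_rack below 0.012 m)) and ((x of bottle_red in the frame of spray_rack between -0.01 and 0.01 m and y of bottle_red in the frame of spray_rack between -0.041 and -0.021 m and z of bottle_red in the frame of spray_rack below 0.012 m) or (x of bottle_yellow in the frame of spray_rack between -0.01 and 0.01 m and y of bottle_yellow in the frame of spray_rack between -0.041 and -0.021 m and z of bottle_yellow in the frame of spray_rack below 0.012 m) or (x of bottle_green in the frame of spray_rack between -0.01 and 0.01 m and y of bottle_green in the frame of spray_rack between -0.041 and -0.021 m and z of bottle_green in the frame of spray_rack below 0.012 m) or (x of bottle_blue in the frame of spray_rack between -0.01 and 0.01 m and y of bottle_blue in the frame of spray_rack between -0.041 and -0.021 m and z of bottle_blue in the frame of spray_rack below 0.012 m)) and ((x of bottle_red in the frame of spray_rack between -0.01 and 0.01 m and y of bottle_red in the frame of spray_rack between -0.103 and -0.083 m and z of bottle_red in the frame of spray_rack below 0.012 m) or (x of bottle_yellow in the frame of spray_rack between -0.01 and 0.01 m and y of bottle_yellow in the frame of spray_rack between -0.103 and -0.083 m and z of bottle_yellow in the frame of spray_rack below 0.012 m) or (x of bottle_green in the frame of spray_rack between -0.01 and 0.01 m and y of bottle_green in the frame of spray_rack between -0.103 and -0.083 m and z of bottle_green in the frame of spray_rack below 0.012 m) or (x of bottle_blue in the frame of spray_rack between -0.01 and 0.01 m and y of bottle_blue in the frame of spray_rack between -0.103 and -0.083 m and z of bottle_blue in the frame of spray_rack below 0.012 m)) and angle between each of bottle_red, bottle_yellow, bottle_green, bottle_blue's own z axis and vertical below 0.12 rad and angle between the x axis of each of bottle_red, bottle_yellow, bottle_green, bottle_blue and the x axis of spray_rack, either way round below 0.4 rad and linear speed of each of bottle_red, bottle_yellow, bottle_green, bottle_blue below 0.02 m/s and angular speed of each of bottle_red, bottle_yellow, bottle_green, bottle_blue below 0.2 rad/s and contact force between each of bottle_red, bottle_yellow, bottle_green, bottle_blue and the fingers below 0.1 N and distance of each of jar_teal, ornament, milk_bottle from where it was at the start of the episode below 0.03 m); the robot touches nothing.
It fails at once if a bottle is put into a place of the spray rack while the bottle that belongs there still stands in the same place, counted from the left, of the mixing rack (the row would be out of order) ((((x of bottle_red in the frame of spray_rack between -0.012 and 0.012 m and y of bottle_red in the frame of spray_rack between 0.081 and 0.105 m and z of bottle_red in the frame of spray_rack below 0.035 m) or (x of bottle_yellow in the frame of spray_rack between -0.012 and 0.012 m and y of bottle_yellow in the frame of spray_rack between 0.081 and 0.105 m and z of bottle_yellow in the frame of spray_rack below 0.035 m) or (x of bottle_green in the frame of spray_rack between -0.012 and 0.012 m and y of bottle_green in the frame of spray_rack between 0.081 and 0.105 m and z of bottle_green in the frame of spray_rack below 0.035 m) or (x of bottle_blue in the frame of spray_rack between -0.012 and 0.012 m and y of bottle_blue in the frame of spray_rack between 0.081 and 0.105 m and z of bottle_blue in the frame of spray_rack below 0.035 m)) and ((x of bottle_red in the frame of mixing_rack between -0.02 and 0.02 m and y of bottle_red in the frame of mixing_rack between 0.073 and 0.113 m and z of bottle_red in the frame of mixing_rack below 0.02 m) or (x of bottle_yellow in the frame of mixing_rack between -0.02 and 0.02 m and y of bottle_yellow in the frame of mixing_rack between 0.073 and 0.113 m and z of bottle_yellow in the frame of mixing_rack below 0.02 m) or (x of bottle_green in the frame of mixing_rack between -0.02 and 0.02 m and y of bottle_green in the frame of mixing_rack between 0.073 and 0.113 m and z of bottle_green in the frame of mixing_rack below 0.02 m) or (x of bottle_blue in the frame of mixing_rack between -0.02 and 0.02 m and y of bottle_blue in the frame of mixing_rack between 0.073 and 0.113 m and z of bottle_blue in the frame of mixing_rack below 0.02 m))) or (((x of bottle_red in the frame of spray_rack between -0.012 and 0.012 m and y of bottle_red in the frame of spray_rack between 0.019 and 0.043 m and z of bottle_red in the frame of spray_rack below 0.035 m) or (x of bottle_yellow in the frame of spray_rack between -0.012 and 0.012 m and y of bottle_yellow in the frame of spray_rack between 0.019 and 0.043 m and z of bottle_yellow in the frame of spray_rack below 0.035 m) or (x of bottle_green in the frame of spray_rack between -0.012 and 0.012 m and y of bottle_green in the frame of spray_rack between 0.019 and 0.043 m and z of bottle_green in the frame of spray_rack below 0.035 m) or (x of bottle_blue in the frame of spray_rack between -0.012 and 0.012 m and y of bottle_blue in the frame of spray_rack between 0.019 and 0.043 m and z of bottle_blue in the frame of spray_rack below 0.035 m)) and ((x of bottle_red in the frame of mixing_rack between -0.02 and 0.02 m and y of bottle_red in the frame of mixing_rack between 0.011 and 0.051 m and z of bottle_red in the frame of mixing_rack below 0.02 m) or (x of bottle_yellow in the frame of mixing_rack between -0.02 and 0.02 m and y of bottle_yellow in the frame of mixing_rack between 0.011 and 0.051 m and z of bottle_yellow in the frame of mixing_rack below 0.02 m) or (x of bottle_green in the frame of mixing_rack between -0.02 and 0.02 m and y of bottle_green in the frame of mixing_rack between 0.011 and 0.051 m and z of bottle_green in the frame of mixing_rack below 0.02 m) or (x of bottle_blue in the frame of mixing_rack between -0.02 and 0.02 m and y of bottle_blue in the frame of mixing_rack between 0.011 and 0.051 m and z of bottle_blue in the frame of mixing_rack below 0.02 m))) or (((x of bottle_red in the frame of spray_rack between -0.012 and 0.012 m and y of bottle_red in the frame of spray_rack between -0.043 and -0.019 m and z of bottle_red in the frame of spray_rack below 0.035 m) or (x of bottle_yellow in the frame of spray_rack between -0.012 and 0.012 m and y of bottle_yellow in the frame of spray_rack between -0.043 and -0.019 m and z of bottle_yellow in the frame of spray_rack below 0.035 m) or (x of bottle_green in the frame of spray_rack between -0.012 and 0.012 m and y of bottle_green in the frame of spray_rack between -0.043 and -0.019 m and z of bottle_green in the frame of spray_rack below 0.035 m) or (x of bottle_blue in the frame of spray_rack between -0.012 and 0.012 m and y of bottle_blue in the frame of spray_rack between -0.043 and -0.019 m and z of bottle_blue in the frame of spray_rack below 0.035 m)) and ((x of bottle_red in the frame of mixing_rack between -0.02 and 0.02 m and y of bottle_red in the frame of mixing_rack between -0.051 and -0.011 m and z of bottle_red in the frame of mixing_rack below 0.02 m) or (x of bottle_yellow in the frame of mixing_rack between -0.02 and 0.02 m and y of bottle_yellow in the frame of mixing_rack between -0.051 and -0.011 m and z of bottle_yellow in the frame of mixing_rack below 0.02 m) or (x of bottle_green in the frame of mixing_rack between -0.02 and 0.02 m and y of bottle_green in the frame of mixing_rack between -0.051 and -0.011 m and z of bottle_green in the frame of mixing_rack below 0.02 m) or (x of bottle_blue in the frame of mixing_rack between -0.02 and 0.02 m and y of bottle_blue in the frame of mixing_rack between -0.051 and -0.011 m and z of bottle_blue in the frame of mixing_rack below 0.02 m))) or (((x of bottle_red in the frame of spray_rack between -0.012 and 0.012 m and y of bottle_red in the frame of spray_rack between -0.105 and -0.081 m and z of bottle_red in the frame of spray_rack below 0.035 m) or (x of bottle_yellow in the frame of spray_rack between -0.012 and 0.012 m and y of bottle_yellow in the frame of spray_rack between -0.105 and -0.081 m and z of bottle_yellow in the frame of spray_rack below 0.035 m) or (x of bottle_green in the frame of spray_rack between -0.012 and 0.012 m and y of bottle_green in the frame of spray_rack between -0.105 and -0.081 m and z of bottle_green in the frame of spray_rack below 0.035 m) or (x of bottle_blue in the frame of spray_rack between -0.012 and 0.012 m and y of bottle_blue in the frame of spray_rack between -0.105 and -0.081 m and z of bottle_blue in the frame of spray_rack below 0.035 m)) and ((x of bottle_red in the frame of mixing_rack between -0.02 and 0.02 m and y of bottle_red in the frame of mixing_rack between -0.113 and -0.073 m and z of bottle_red in the frame of mixing_rack below 0.02 m) or (x of bottle_yellow in the frame of mixing_rack between -0.02 and 0.02 m and y of bottle_yellow in the frame of mixing_rack between -0.113 and -0.073 m and z of bottle_yellow in the frame of mixing_rack below 0.02 m) or (x of bottle_green in the frame of mixing_rack between -0.02 and 0.02 m and y of bottle_green in the frame of mixing_rack between -0.113 and -0.073 m and z of bottle_green in the frame of mixing_rack below 0.02 m) or (x of bottle_blue in the frame of mixing_rack between -0.02 and 0.02 m and y of bottle_blue in the frame of mixing_rack between -0.113 and -0.073 m and z of bottle_blue in the frame of mixing_rack below 0.02 m)))).
It fails at once if two bottles are out of the racks at once (they are carried over one at a time) (((not (x of bottle_yellow in the frame of mixing_rack between -0.03 and 0.03 m and y of bottle_yellow in the frame of mixing_rack between -0.125 and 0.125 m and z of bottle_yellow in the frame of mixing_rack below 0.035 m) and not (x of bottle_yellow in the frame of spray_rack between -0.03 and 0.03 m and y of bottle_yellow in the frame of spray_rack between -0.125 and 0.125 m and z of bottle_yellow in the frame of spray_rack below 0.035 m)) and (not (x of bottle_red in the frame of mixing_rack between -0.03 and 0.03 m and y of bottle_red in the frame of mixing_rack between -0.125 and 0.125 m and z of bottle_red in the frame of mixing_rack below 0.035 m) and not (x of bottle_red in the frame of spray_rack between -0.03 and 0.03 m and y of bottle_red in the frame of spray_rack between -0.125 and 0.125 m and z of bottle_red in the frame of spray_rack below 0.035 m))) or ((not (x of bottle_green in the frame of mixing_rack between -0.03 and 0.03 m and y of bottle_green in the frame of mixing_rack between -0.125 and 0.125 m and z of bottle_green in the frame of mixing_rack below 0.035 m) and not (x of bottle_green in the frame of spray_rack between -0.03 and 0.03 m and y of bottle_green in the frame of spray_rack between -0.125 and 0.125 m and z of bottle_green in the frame of spray_rack below 0.035 m)) and (not (x of bottle_red in the frame of mixing_rack between -0.03 and 0.03 m and y of bottle_red in the frame of mixing_rack between -0.125 and 0.125 m and z of bottle_red in the frame of mixing_rack below 0.035 m) and not (x of bottle_red in the frame of spray_rack between -0.03 and 0.03 m and y of bottle_red in the frame of spray_rack between -0.125 and 0.125 m and z of bottle_red in the frame of spray_rack below 0.035 m))) or ((not (x of bottle_green in the frame of mixing_rack between -0.03 and 0.03 m and y of bottle_green in the frame of mixing_rack between -0.125 and 0.125 m and z of bottle_green in the frame of mixing_rack below 0.035 m) and not (x of bottle_green in the frame of spray_rack between -0.03 and 0.03 m and y of bottle_green in the frame of spray_rack between -0.125 and 0.125 m and z of bottle_green in the frame of spray_rack below 0.035 m)) and (not (x of bottle_yellow in the frame of mixing_rack between -0.03 and 0.03 m and y of bottle_yellow in the frame of mixing_rack between -0.125 and 0.125 m and z of bottle_yellow in the frame of mixing_rack below 0.035 m) and not (x of bottle_yellow in the frame of spray_rack between -0.03 and 0.03 m and y of bottle_yellow in the frame of spray_rack between -0.125 and 0.125 m and z of bottle_yellow in the frame of spray_rack below 0.035 m))) or ((not (x of bottle_blue in the frame of mixing_rack between -0.03 and 0.03 m and y of bottle_blue in the frame of mixing_rack between -0.125 and 0.125 m and z of bottle_blue in the frame of mixing_rack below 0.035 m) and not (x of bottle_blue in the frame of spray_rack between -0.03 and 0.03 m and y of bottle_blue in the frame of spray_rack between -0.125 and 0.125 m and z of bottle_blue in the frame of spray_rack below 0.035 m)) and (not (x of bottle_red in the frame of mixing_rack between -0.03 and 0.03 m and y of bottle_red in the frame of mixing_rack between -0.125 and 0.125 m and z of bottle_red in the frame of mixing_rack below 0.035 m) and not (x of bottle_red in the frame of spray_rack between -0.03 and 0.03 m and y of bottle_red in the frame of spray_rack between -0.125 and 0.125 m and z of bottle_red in the frame of spray_rack below 0.035 m))) or ((not (x of bottle_blue in the frame of mixing_rack between -0.03 and 0.03 m and y of bottle_blue in the frame of mixing_rack between -0.125 and 0.125 m and z of bottle_blue in the frame of mixing_rack below 0.035 m) and not (x of bottle_blue in the frame of spray_rack between -0.03 and 0.03 m and y of bottle_blue in the frame of spray_rack between -0.125 and 0.125 m and z of bottle_blue in the frame of spray_rack below 0.035 m)) and (not (x of bottle_yellow in the frame of mixing_rack between -0.03 and 0.03 m and y of bottle_yellow in the frame of mixing_rack between -0.125 and 0.125 m and z of bottle_yellow in the frame of mixing_rack below 0.035 m) and not (x of bottle_yellow in the frame of spray_rack between -0.03 and 0.03 m and y of bottle_yellow in the frame of spray_rack between -0.125 and 0.125 m and z of bottle_yellow in the frame of spray_rack below 0.035 m))) or ((not (x of bottle_blue in the frame of mixing_rack between -0.03 and 0.03 m and y of bottle_blue in the frame of mixing_rack between -0.125 and 0.125 m and z of bottle_blue in the frame of mixing_rack below 0.035 m) and not (x of bottle_blue in the frame of spray_rack between -0.03 and 0.03 m and y of bottle_blue in the frame of spray_rack between -0.125 and 0.125 m and z of bottle_blue in the frame of spray_rack below 0.035 m)) and (not (x of bottle_green in the frame of mixing_rack between -0.03 and 0.03 m and y of bottle_green in the frame of mixing_rack between -0.125 and 0.125 m and z of bottle_green in the frame of mixing_rack below 0.035 m) and not (x of bottle_green in the frame of spray_rack between -0.03 and 0.03 m and y of bottle_green in the frame of spray_rack between -0.125 and 0.125 m and z of bottle_green in the frame of spray_rack below 0.035 m)))).
It fails at once if a bottle is tipped by more than about 30 degrees (angle between any of bottle_red, bottle_yellow, bottle_green, bottle_blue's own z axis and vertical above 0.55 rad).
It fails at once if a bottle is let fall, its underside more than 50 mm above the table ((height (world z) of bottle_red above 0.05 m and contact force between bottle_red and anything else below 0.01 N) or (height (world z) of bottle_yellow above 0.05 m and contact force between bottle_yellow and anything else below 0.01 N) or (height (world z) of bottle_green above 0.05 m and contact force between bottle_green and anything else below 0.01 N) or (height (world z) of bottle_blue above 0.05 m and contact force between bottle_blue and anything else below 0.01 N)).
It fails at once if the blue-lidded jar, the bear ornament or the milk bottle is pushed away (30 mm) or knocked over (distance of any of jar_teal, ornament, milk_bottle from where it was at the start of the episode above 0.03 m or angle between any of jar_teal, ornament, milk_bottle's own z axis and vertical above 0.3 rad).
It also fails if it takes over 99 s, if anything falls off the work surface, if the arm or the gripper's body presses on something with over 40 N, if the wrist force passes 120 N, or if a joint passes its speed limit or range.

## Working session

There is one attempt and no reset: what is moved stays moved. The work goes in short steps, Python scripts to look and compute and a tool call to move; the robot and the scene stay as the last step left them, time stands still between calls to the robot, and variables do not carry over. Pictures are saved under pics/ and viewed, at most 16 in all, crops included, and the job is handed in when it is done.

Besides the shell and the picture viewer there is one more tool, called after "Request:" as name([rows], argument=value, ...), one row to a line, values as JSON. arm_command: Moves the arm, as the interface text tells. Its arguments: {"type":"object","properties":{"targets":{"type":"array","items":{"type":"array","items":{"type":"number"}}}},"required":["targets"]}

```bash
mkdir -p pics; ls
cat > h.py <<'E'
import numpy as np, cv2
from cell import env
from scipy.spatial.transform import Rotation as R
def tool():
    s=env.state(); T=np.eye(4); T[:3,:3]=R.from_euler('xyz',s['tcp_rot']).as_matrix(); T[:3,3]=s['eef_pos']; return T
def cam(n):
    T=tool() if n=='wrist' else None
    c=env.read_camera(n); W=T@np.array(c['hand_eye']) if n=='wrist' else np.array(c['world_from_camera'])
    f=200/np.tan(np.radians(c['vertical_fov'])/2)
    return c['frame'],W,f,c['cx'],c['cy']
def ray(px,C,z):
    _,W,f,cx,cy=C; px=np.atleast_2d(px).astype(float)
    d=np.c_[(px[:,0]-cx)/f,(px[:,1]-cy)/f,np.ones(len(px))]@W[:3,:3].T
    o=W[:3,3]; return o+d*((z-o[2])/d[:,2])[:,None]
def proj(P,C):
    _,W,f,cx,cy=C; p=(np.atleast_2d(P)-W[:3,3])@W[:3,:3]
    return np.c_[cx+f*p[:,0]/p[:,2],cy+f*p[:,1]/p[:,2]]
def save(n,img): cv2.imwrite('pics/'+n+'.png',cv2.cvtColor(img,cv2.COLOR_RGB2BGR))
E
python3 - <<'E'
from h import *
s=env.state(); print({k:np.round(v,3) for k,v in s.items()})
for n in ['scene','side','wrist']:
    C=cam(n); save(n,C[0]); print(n,np.round(C[1],3).tolist(),C[2:])
E
```

```text
pics
{'t': np.float64(0.0), 'joints': array([ 1.243,  0.492,  1.559,  0.   ,  1.092, -0.106]), 'qvel': array([ 0.   ,  0.002, -0.002, -0.001, -0.   ,  0.   ]), 'tau': array([ 2.0000e-03, -6.1263e+01, -2.5819e+01,  6.9000e-02,  4.8000e-02,
       -0.0000e+00]), 'eef_pos': array([137.362, 609.485, 214.073]), 'tcp_rot': array([-3.141, -0.   ,  2.92 ]), 'ft_force': array([ 0.211,  0.159, -0.263]), 'moment': array([-0.01 , -0.02 ,  0.006]), 'grip_force': np.float64(0.0), 'opening': np.float64(0.998)}
scene [[0.762, -0.484, 0.431, -38.515], [-0.648, -0.586, 0.486, -633.263], [0.017, -0.649, -0.76, 1019.644], [0.0, 0.0, 0.0, 1.0]] (np.float64(459.3188044801823), 318.7986199027021, 198.24323371531872)
side [[0.998, -0.045, 0.04, 459.163], [-0.059, -0.606, 0.794, -1048.074], [-0.011, -0.794, -0.607, 849.481], [0.0, 0.0, 0.0, 1.0]] (np.float64(447.006925807844), 321.4795983653265, 193.8874136963185)
wrist [[0.219, 0.939, 0.265, 63.064], [0.976, -0.21, -0.061, 628.008], [-0.001, 0.272, -0.962, 383.762], [0.0, 0.0, 0.0, 1.0]] (np.float64(327.9433008532385), 317.655922862385, 200.2295884572512)
```

View pics/scene.png

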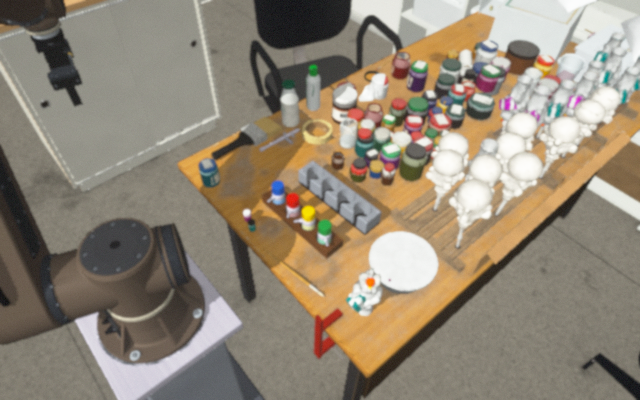

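View pics/side.png

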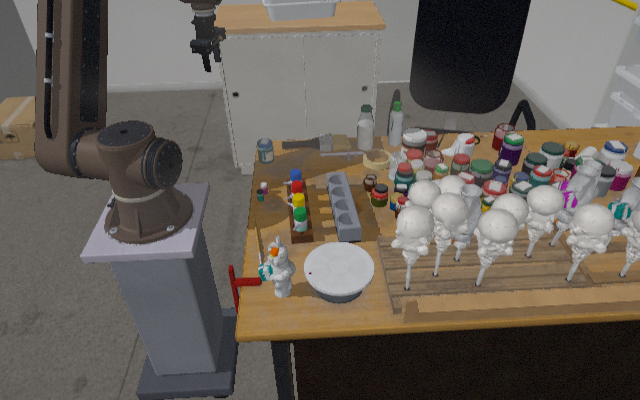

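View pics/wrist.png

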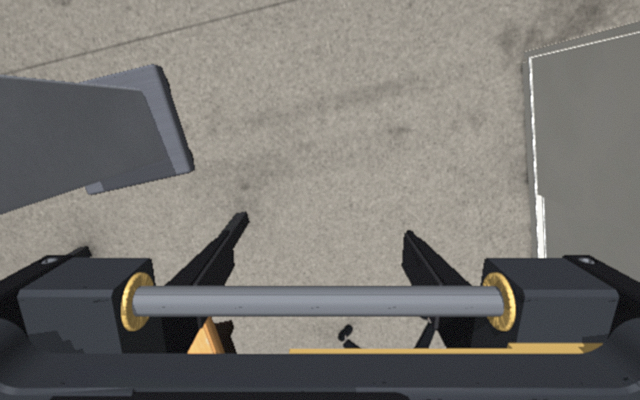

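The scene view shows the mixing rack nearer the robot, with the order from the left blue (278,190), red (292,206), yellow (308,216), green (324,232). The empty spray rack lies behind it, from about (310,170) to (370,225). The side view agrees, and the wrist camera only sees the floor.

```bash
cat >> h.py <<'E'
HUE=dict(blue=(108,125),red=(172,6),yellow=(22,33),green=(60,85))
def caps(C,roi=None,amin=25):
    hsv=cv2.cvtColor(C[0],cv2.COLOR_RGB2HSV); out={}
    for k,(a,b) in HUE.items():
        h=hsv[...,0]; m=((h>=a)&(h<=b)) if a<b else ((h>=a)|(h<=b))
        m=(m&(hsv[...,1]>150)&(hsv[...,2]>60)).astype(np.uint8)
        if roi: z=np.zeros_like(m); x0,y0,x1,y1=roi; z[y0:y1,x0:x1]=1; m*=z
        n,l,st,ce=cv2.connectedComponentsWithStats(m)
        out[k]=[(st[i,4],ce[i],l==i) for i in sorted(range(1,n),key=lambda i:-st[i,4]) if st[i,4]>=amin]
    return out
E
python3 - <<'E'
from h import *
for n,roi in (('scene',(262,170,340,255)),('side',(280,160,315,240))):
    C=cam(n)
    for k,v in caps(C,roi,10).items():
        if v: print(n,k,v[0][0],np.round(v[0][1]),np.round(ray(v[0][1],C,70))[0])
C=cam('scene'); print('spray ends',np.round(ray([[300,170],[312,162],[380,210],[362,230]],C,54)))
E
```

```text
scene blue 113 [277. 188.] [437.  77.  70.]
scene red 159 [292. 200.] [440.  16.  70.]
scene yellow 188 [308. 212.] [445. -45.  70.]
scene green 121 [324. 227.] [ 447. -108.   70.]
side blue 99 [295. 175.] [436.  73.  70.]
side red 124 [297. 187.] [440.  11.  70.]
side yellow 149 [298. 200.] [444. -51.  70.]
side green 153 [300. 214.] [ 447. -114.   70.]
spray ends [[ 537.  102.   54.]
 [ 585.  105.   54.]
 [ 610. -153.   54.]
 [ 525. -171.   54.]]
```

Request:
arm_command([
  [-40, -20, -10, 8, 1],
  [-80, -40, -20, 16, 1],
  [-120, -60, -30, 24, 1],
  [-160, -80, -40, 32, 1],
  [-200, -97, -45, 40, 1],
])

```text
t: 0.8
eef_pos: [312.4, 469.8, 260.7]
tcp_rot: [3.14, -0.0, 2.216]
ft_force: [-0.4, 0.7, -0.8]
opening: 1.001
grip_force: 0.0
```

Run:
```python
from h import *
C=cam('side'); print(ray([[282,290],[265,155],[366,145]],C,20))
T=tool();print(np.round(T,3)); d=np.array([460,120,260])-T[:3,3]; print(np.round(T[:3,:3].T@d), 90-np.degrees(env.state()['tcp_rot'][2]))
```

```text
[[ 397.33605165 -334.50935876   20.        ]
 [ 331.80144611  271.21935827   20.        ]
 [ 688.42495045  310.17886616   20.        ]]
[[-5.92000e-01  8.06000e-01  3.00000e-03  3.16809e+02]
 [ 8.06000e-01  5.92000e-01  1.00000e-03  4.67294e+02]
 [-1.00000e-03  2.00000e-03 -1.00000e+00  2.61064e+02]
 [ 0.00000e+00  0.00000e+00  0.00000e+00  1.00000e+00]]
[-365.  -90.    1.] -36.326929617441124
```

Request:
arm_command([
  [-46, -11, 0, 8, 1],
  [-92, -22, 0, 16, 1],
  [-138, -34, 0, 24, 1],
  [-184, -45, 0, 32, 1],
  [-228, -56, 0, 37, 1],
])

```text
t: 1.35
eef_pos: [405.2, 254.0, 259.8]
tcp_rot: [3.141, -0.0, 1.571]
ft_force: [0.7, -0.1, 0.6]
opening: 0.998
grip_force: 0.0
```

Run:
```python
from h import *
T=tool();print(np.round(T,3)); d=np.array([500,-35,260])-T[:3,3]; print(np.round(T[:3,:3].T@d), 90-np.degrees(env.state()['tcp_rot'][2]))
```

```text
[[  0.      1.      0.    405.237]
 [  1.     -0.      0.    253.992]
 [  0.      0.     -1.    259.771]
 [  0.      0.      0.      1.   ]]
[-289.   95.   -0.] 0.0034945112995643512
```

Request:
arm_command([
  [-45, 15, 0, 0, 1],
  [-90, 30, 0, 0, 1],
  [-135, 45, 0, 0, 1],
  [-180, 60, 0, 0, 1],
  [-225, 75, 0, 0, 1],
])

```text
t: 1.85
eef_pos: [481.2, 29.2, 259.8]
tcp_rot: [3.141, -0.0, 1.576]
ft_force: [0.7, 0.5, 0.3]
opening: 1.0
grip_force: 0.0
```

Request:
arm_command([
  [-40, 15, 0, 0, 1],
  [-65, 20, 0, 0, 1],
  [-65, 20, 0, 0, 1],
])

```text
t: 2.15
eef_pos: [501.8, -36.3, 259.3]
tcp_rot: [-3.141, 0.0, 1.573]
ft_force: [0.7, -0.5, 0.9]
opening: 0.996
grip_force: 0.0
```

Run:
```python
from h import *
C=cam('wrist'); print(np.round(tool()[:3,3]),np.round(C[1],2).tolist()); save('w1',C[0])
```

```text
[501. -35. 259.] [[1.0, 0.0, 0.0, 502.37], [0.0, -0.96, -0.27, 42.07], [-0.0, 0.27, -0.96, 428.95], [0.0, 0.0, 0.0, 1.0]]
```

View pics/w1.png

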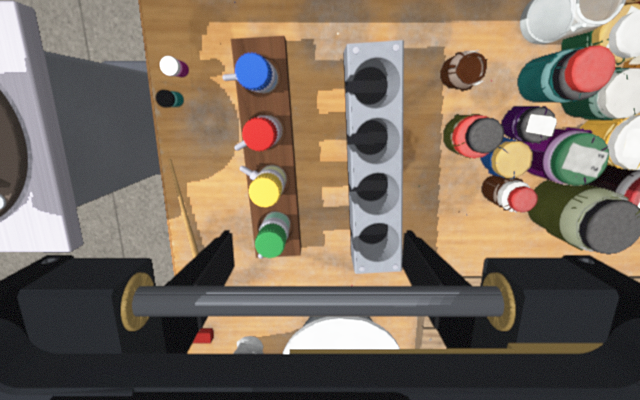

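The wrist view shows all four caps: blue (252,72), red (260,133), yellow (265,191) and green (270,240). Stems point left at blue (225,77), red (237,150) and yellow (243,169), and green's is hidden. The spray rack spans (346,41) to (402,272). I'll enlarge it and measure.

Run:
```python
from h import *
C=cam('wrist')
for k,v in caps(C,(220,40,300,262)).items():
    a,c,m=v[0]; print(k,a,np.round(c,1),np.round(ray(c,C,72)[0],1),cv2.boundingRect(m.astype(np.uint8)))
# spray rack: light grey, low-saturation top face
hsv=cv2.cvtColor(C[0],cv2.COLOR_RGB2HSV)
m=((hsv[...,1]<50)&(hsv[...,2]>125)).astype(np.uint8); m[:, :335]=0;m[:,415:]=0;m[280:]=0;m[:30]=0
n,l,st,ce=cv2.connectedComponentsWithStats(m);i=1+st[1:,4].argmax()
p=np.argwhere(l==i)[:,::-1].astype(float); r=cv2.minAreaRect(ray(p,C,54)[:,:2].astype(np.float32)); print('spray',r)
c=C[0][30:280,210:420]; save('w1c',cv2.resize(c,None,fx=2.4,fy=2.4,interpolation=cv2.INTER_CUBIC))
```

```text
blue 1020 [253.6  72.9] [436.2  77.   72. ] (236, 55, 36, 37)
red 920 [259.4 135.3] [439.2  14.4  72. ] (243, 118, 34, 35)
yellow 196 [272.1 184.5] [451.1 -39.7  72. ] (251, 175, 31, 33)Traceback (most recent call last):
  File "<stdin>", line 4, in <module>
IndexError: list index out of range
```

```bash
sed -i 's/yellow=(22,33),green=(60,85)/yellow=(22,36),green=(50,90)/; s/\[...,1\]>150/[...,1]>110/' h.py
python3 - <<'E'
from h import *
C=cam('wrist')
for k,v in caps(C,(220,40,300,262)).items():
    for a,c,m in v[:1]: print(k,a,np.round(c,1),np.round(ray(c,C,74)[0],1),cv2.boundingRect(m.astype(np.uint8)))
hsv=cv2.cvtColor(C[0],cv2.COLOR_RGB2HSV); print(hsv[240,270],hsv[191,262],hsv[45,370],hsv[150,398])
m=((hsv[...,1]<50)&(hsv[...,2]>125)).astype(np.uint8); m[:, :335]=0;m[:,415:]=0;m[280:]=0;m[:30]=0
n,l,st,ce=cv2.connectedComponentsWithStats(m);i=1+st[1:,4].argmax()
p=np.argwhere(l==i)[:,::-1].astype(float); print(p.min(0),p.max(0)); r=cv2.minAreaRect(ray(p,C,54)[:,:2].astype(np.float32)); print('spray',r)
c=C[0][30:280,210:420]; save('w1c',cv2.resize(c,None,fx=2.4,fy=2.4,interpolation=cv2.INTER_CUBIC))
E
```

```text
blue 1063 [254.1  74.1] [436.5  76.6  74. ] (236, 56, 37, 37)
red 950 [259.9 136.1] [439.8  14.6  74. ] (243, 119, 35, 35)
yellow 852 [265.9 192.1] [443.9 -46.9  74. ] (250, 176, 33, 33)
green 778 [271.1 242.6] [ 447.6 -107.9   74. ] (256, 226, 31, 34)
[ 67 145 192] [ 28 141 253] [ 11  35 197] [111  21 169]
[344.  43.] [404. 275.]
spray ((568.6851806640625, -25.48858642578125), (63.66452407836914, 268.15618896484375), 3.851963758468628)
```

View pics/w1c.png

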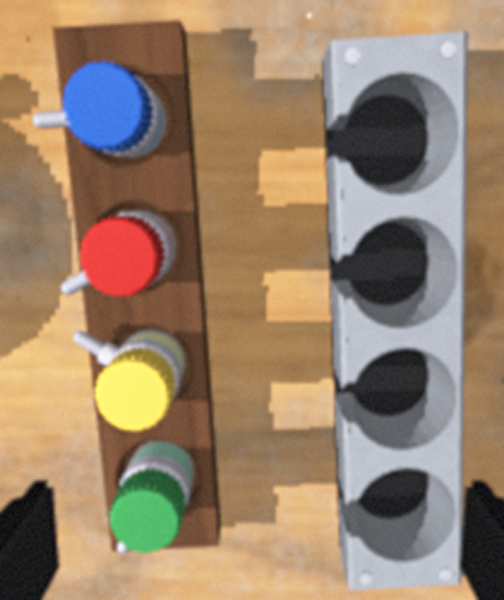

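The crop shows stem tips at blue (36,120), red (67,288), yellow (78,338) and green (122,547). The rack's screws are at (352,55), (448,49), (365,578) and (446,574).

Run:
```python
from h import *
C=cam('wrist'); P=lambda a:np.array(a)/2.4+[210,30]
S=ray(P([[352,55],[448,49],[365,578],[446,574]]),C,54)[:,:2]; print('screws',np.round(S,1),S.mean(0), [np.arctan2(-(S[a]-S[b])[0],(S[a]-S[b])[1]) for a,b in ((0,2),(1,3))])
# pocket mouths (circle at z54)
M=ray(P([[407,133],[403,271],[400,398],[403,514]]),C,54)[:,:2];print('mouth',np.round(M,1))
top=dict(blue=(105,107),red=(120,257),yellow=(134,393),green=(147,514)); tip=dict(blue=(36,120),red=(67,288),yellow=(78,338),green=(121,548))
for k in top:
    a=ray(P(top[k]),C,84)[0,:2]; b=ray(P(tip[k]),C,44)[0,:2]; d=a-b; print(k,np.round(a,1),'tip',np.round(b,1),np.hypot(*d),'yaw',np.degrees(np.arctan2(d[1],d[0])))
```

```text
screws [[ 541.8  100.6]
 [ 583.9  103.2]
 [ 558.5 -153.8]
 [ 601.1 -151.2]] [571.3388719  -25.28751338] [np.float64(0.06557394680715042), np.float64(0.0677171798241594)]
mouth [[ 567.9   68.3]
 [ 569.6    6.7]
 [ 571.6  -55.4]
 [ 576.5 -117.2]]
blue [437.8  75.8] tip [398.4  73.5] 39.49430352251913 yaw 3.2842729576157366
red [441.4  15. ] tip [408.   -3.6] 38.2133406641987 yaw 29.04935235443199
yellow [445.2 -45.8] tip [412.  -28.2] 37.57373160589154 yaw -27.769610365880602
green [ 449.2 -105. ] tip [ 428.6 -142.2] 42.493044367852214 yaw 61.001382034379766
```

Request:
arm_command([
  [35, -20, 20, 0, 1],
  [70, -40, 50, 0, 1],
  [111, -63, 90, 0, 1],
  [111, -63, 100, 0, 1],
  [111, -63, 100, 0, 1],
])

```text
t: 2.85
eef_pos: [435.7, 78.9, 158.3]
tcp_rot: [-3.138, -0.0, 1.58]
ft_force: [0.6, -0.6, 0.6]
opening: 0.998
grip_force: 0.0
```

Run:
```python
from h import *
C=cam('wrist'); print(np.round(tool()[:3,3],1)); save('w2',C[0])
for k,v in caps(C).items():
    for a,c,m in v[:1]: print(k,a,np.round(c,1),np.round(ray(c,C,80)[0],1),cv2.boundingRect(m.astype(np.uint8)))
```

```text
[437.2  78.1 159.5]
blue 1607 [318.8 210.3] [437.   78.7  80. ] (297, 186, 44, 48)
red 1149 [322.2 271.7] [440.5  24.8  80. ] (302, 253, 41, 34)
yellow 1140 [324.7 333.1] [443.6 -35.6  80. ] (306, 316, 39, 33)
green 588 [631.8 196.3] [681.1  92.9  80. ] (621, 174, 19, 44)
```

View pics/w2.png

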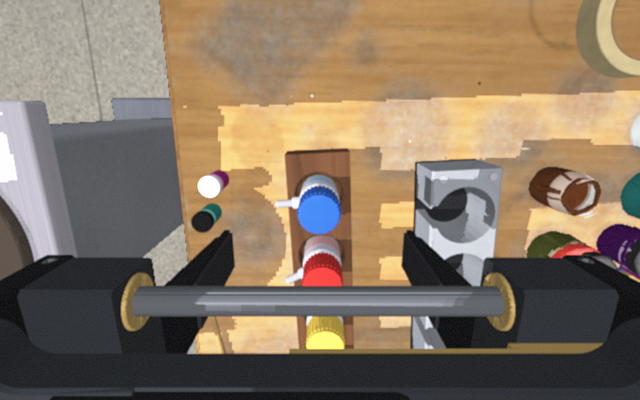

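The view shows the blue cap centred between the fingers at (319,211), with its stem to the left and clear. I'll descend and grip.

Request:
arm_command([
  [0, 0, 35, 0, 1],
  [0, 0, 65, 0, 1],
  [0, 0, 90, 0, 1],
  [0, 0, 101, 0, 1],
  [0, 0, 101, 0, 0.9],
])

```text
t: 3.4
eef_pos: [438.4, 76.6, 58.4]
tcp_rot: [-3.141, -0.0, 1.575]
ft_force: [-0.4, 0.2, -0.2]
opening: 0.958
grip_force: 0.0
```

Request:
arm_command([
  [0, 0, 0, 0, 0.3],
  [0, 0, 0, 0, 0.1],
  [0, 0, 0, 0, 0],
  [0, 0, 0, 0, 0],
  [0, 0, 0, 0, 0],
])

```text
t: 3.9
eef_pos: [437.9, 77.0, 59.0]
tcp_rot: [3.141, -0.0, 1.576]
ft_force: [-1.1, -0.3, -0.1]
opening: 0.553
grip_force: 0.0
```

Request:
arm_command([
  [0, 0, 0, 0, 0],
  [0, 0, 0, 0, 0],
  [0, 0, 0, 0, 0],
  [0, 0, 0, 0, 0],
  [0, 0, 0, 0, 0],
])

```text
t: 4.4
eef_pos: [437.7, 77.0, 58.6]
tcp_rot: [-3.142, -0.0, 1.576]
ft_force: [-0.0, 0.1, -0.1]
opening: 0.346
grip_force: 29.9
```

```bash
python3 -c "
from h import *
s=env.state();print(s['eef_pos'],s['opening'],s['grip_force'])"
```

```text
[437.72502621  76.95100929  58.58975372] 0.3463356246874805 29.909100481308997
```

Request:
arm_command([
  [0, 0, -15, 0, 0],
  [0, 0, -40, 0, 0],
  [0, 0, -70, 0, 0],
  [-1, 10, -75, 0, 0],
  [-3, 40, -75, 0, 0],
])

```text
t: 4.9
eef_pos: [477.4, 74.3, 134.6]
tcp_rot: [3.141, -0.0, 1.576]
ft_force: [0.6, -0.4, -0.9]
opening: 0.344
grip_force: 29.9
```

Request:
arm_command([
  [-3, 35, 0, 0, 0],
  [-5, 65, 0, 0, 0],
  [-6, 88, 0, 0, 0],
  [-6, 88, 0, 0, 0],
  [-6, 88, 0, 0, 0],
])

```text
t: 5.4
eef_pos: [565.3, 68.5, 132.4]
tcp_rot: [-3.14, -0.0, 1.576]
ft_force: [0.3, 0.1, -0.6]
opening: 0.346
grip_force: 29.9
```

Run:
```python
from h import *
C=cam('wrist'); print(np.round(tool()[:3,3],1),env.state()['grip_force']); c=C[0][100:300,220:480]; save('w3',cv2.resize(c,None,fx=2.5,fy=2.5,interpolation=cv2.INTER_CUBIC))
```

```text
[564.9  68.6 132.7] 29.90771336015314
```

View pics/w3.png

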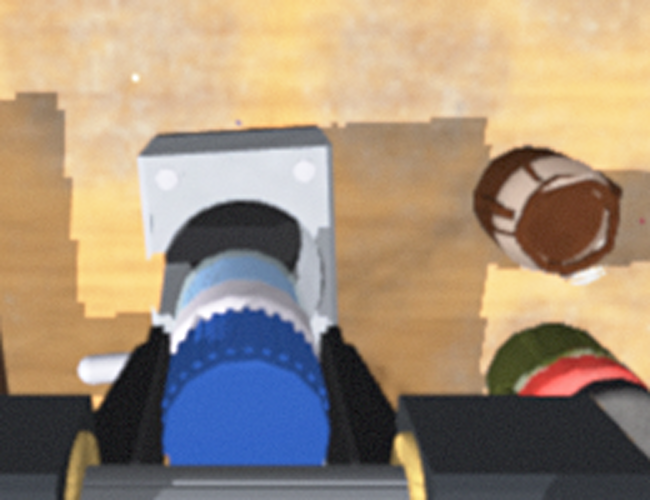

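The blue bottle is held upright over pocket 1, with its stem pointing left over the front. The rack's screws are at crop (166,179) and (303,170).

Run:
```python
from h import *
C=cam('wrist'); print(np.round(ray(np.array([[166,179],[303,170]])/2.5+[220,100],C,54),1))
```

```text
[[541.2  99.2  54. ]
 [583.3 102.3  54. ]]
```

Request:
arm_command([
  [-1, 0, 20, 0, 0],
  [-1, 0, 38, 0, 0],
  [-1, 0, 52, 0, 0],
  [-1, 0, 62, 0, 0],
  [-1, 0, 68, 0, 0],
])

```text
t: 6.0
eef_pos: [565.2, 67.7, 65.1]
tcp_rot: [-3.141, -0.0, 1.576]
ft_force: [0.4, -0.5, 0.4]
opening: 0.348
grip_force: 29.9
```

Request:
arm_command([
  [0, 0, 2, 0, 0],
  [0, 0, 4, 0, 0],
  [0, 0, 6, 0, 0],
  [0, 0, 6, 0, 0],
])

```text
t: 6.4
eef_pos: [565.8, 67.6, 59.7]
tcp_rot: [3.141, -0.0, 1.576]
ft_force: [-0.0, -0.2, -0.7]
opening: 0.347
grip_force: 29.9
```

Request:
arm_command([
  [0, 0, 1, 0, 0],
  [0, 0, 1, 0, 0.4],
  [0, 0, 1, 0, 0.6],
  [0, 0, 1, 0, 0.7],
  [0, 0, 1, 0, 0.8],
])

```text
t: 6.9
eef_pos: [565.8, 67.6, 58.7]
tcp_rot: [3.141, -0.0, 1.576]
ft_force: [-0.7, -0.5, -0.2]
opening: 0.596
grip_force: 0.0
```

Request:
arm_command([
  [0, 0, 0, 0, 0.8],
  [0, 0, 0, 0, 0.8],
  [0, 0, -25, 0, 0.8],
  [0, 0, -60, 0, 0.8],
  [0, 0, -100, 0, 0.8],
])

```text
t: 7.4
eef_pos: [565.3, 67.6, 159.1]
tcp_rot: [-3.14, -0.0, 1.576]
ft_force: [-0.4, 0.3, 0.5]
opening: 0.801
grip_force: 0.0
```

Run:
```python
from h import *
C=cam('wrist'); print(np.round(tool()[:3,3],1)); c=C[0][60:300,180:480]; save('w4',cv2.resize(c,None,fx=2.5,fy=2.5,interpolation=cv2.INTER_CUBIC))
```

```text
[567.8  67.7 165.8]
```

View pics/w4.png

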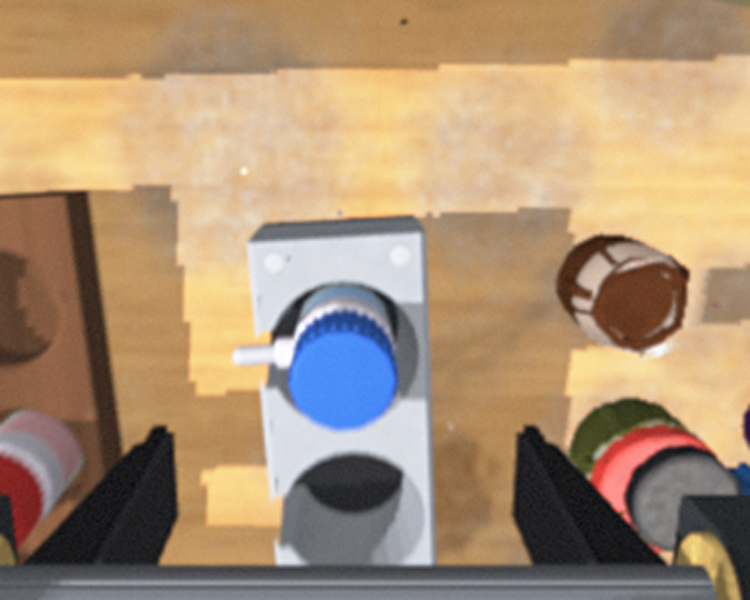

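Blue is seated with its stem in the notch (crop 240–290, 352) and released. Next is red.

Request:
arm_command([
  [-16, -40, 0, 0, 0.8],
  [-34, -80, 0, 0, 0.8],
  [-52, -124, 0, 0, 0.8],
  [-52, -124, 0, 0, 0.8],
  [-52, -124, 0, 0, 0.8],
])

```text
t: 7.95
eef_pos: [442.1, 14.6, 159.1]
tcp_rot: [3.14, 0.0, 1.575]
ft_force: [-0.1, 0.5, 1.1]
opening: 0.797
grip_force: 0.0
```

```bash
cat >> h.py <<'E'
def look(k,tip=True):
    C=cam('wrist'); print('tcp',np.round(tool()[:3,3],1),env.state()['tcp_rot'][2])
    hsv=cv2.cvtColor(C[0],cv2.COLOR_RGB2HSV)
    a,c,m=[v for v in caps(C,(240,60,400,300))[k]][0]
    bx,by,w,h=cv2.boundingRect(m.astype(np.uint8))
    # top disc: same width as box, its bottom edge is the near rim
    p=[bx+w/2,by+h-w/2]; ax=ray(p,C,84)[0]; print(k,'axis',np.round(ax,1),(bx,by,w,h))
    # stem: bright grey pixels, at z 44, 24..42 mm from the axis on the robot side
    v,u=np.nonzero((hsv[...,1]<60)&(hsv[...,2]>140)); g=ray(np.c_[u,v],C,45)[:,:2]-ax[:2]
    r=np.hypot(*g.T); s=(r>26)&(r<41)&(g[:,0]<-12); g=g[s]
    if len(g): print('stem px',len(g),'yaw',np.degrees(np.arctan2(-g[:,1].mean(),-g[:,0].mean())),'sd',np.degrees(np.arctan2(-g[:,1],-g[:,0])).std(),'rmax',r[s].max())
E
python3 -c "
from h import *
look('red')"
```

```text
tcp [442.9  14.8 159. ] 1.5753902780808433
red axis [440.7  16.4  84. ] (293, 183, 44, 48)
stem px 129 yaw 30.955969399540596 sd 6.311268680792103 rmax 40.72974554487731
```

Request:
arm_command([
  [1, -1, 35, 0, 0.8],
  [1, -1, 65, 0, 0.8],
  [1, -1, 90, 0, 0.7],
  [1, -1, 100, 0, 0.5],
  [1, -1, 100, 0, 0.3],
])

```text
t: 8.5
eef_pos: [441.3, 16.2, 57.5]
tcp_rot: [-3.139, -0.0, 1.576]
ft_force: [0.4, -0.7, 0.4]
opening: 0.606
grip_force: 0.0
```

Request:
arm_command([
  [0, 0, 0, 0, 0],
  [0, 0, 0, 0, 0],
  [0, 0, 0, 0, 0],
  [0, 0, 0, 0, 0],
  [0, 0, 0, 0, 0],
])

```text
t: 9.0
eef_pos: [441.5, 15.9, 59.3]
tcp_rot: [3.14, 0.0, 1.576]
ft_force: [-0.8, -0.6, 7.4]
opening: 0.341
grip_force: 29.9
```

Request:
arm_command([
  [0, 0, 0, 0, 0],
  [0, 0, 0, 0, 0],
])

```text
t: 9.2
eef_pos: [441.5, 15.9, 59.3]
tcp_rot: [3.14, 0.0, 1.576]
ft_force: [-0.6, -0.8, 8.0]
opening: 0.342
grip_force: 29.9
```

Request:
arm_command([
  [0, 0, -15, 0, 0],
  [0, 0, -40, 0, 0],
  [0, 0, -70, 5, 0],
  [-1, 10, -75, 11, 0],
  [-3, 40, -75, 18, 0],
])

```text
t: 9.7
eef_pos: [480.4, 13.3, 135.3]
tcp_rot: [3.14, -0.0, 1.257]
ft_force: [0.1, -1.1, -1.0]
opening: 0.344
grip_force: 29.8
```

```bash
cat >> h.py <<'E'
def to(x,y,z):
    T=tool(); print('tcp',np.round(T[:3,3],1),'yaw',np.degrees(env.state()['tcp_rot'][2]),'grip',env.state()['grip_force'],'tool shift',np.round(T[:3,:3].T@(np.array([x,y,z])-T[:3,3]),1))
E
python3 -c "
from h import *
to(569,5,132)"
```

```text
tcp [480.4  13.3 135.3] yaw 72.04810334683516 grip 29.83904273249209 tool shift [19.4 86.9  3.4]
```

Request:
arm_command([
  [7, 30, 0, 5, 0],
  [14, 62, 1, 8, 0],
  [19, 87, 2, 8, 0],
  [19, 87, 2, 8, 0],
  [19, 87, 2, 8, 0],
])

```text
t: 10.2
eef_pos: [569.2, 4.8, 131.2]
tcp_rot: [-3.141, 0.0, 1.122]
ft_force: [-0.9, 0.1, -0.6]
opening: 0.347
grip_force: 29.8
```

Run:
```python
from h import *
to(569,5,64)
C=cam('wrist'); save('w5',C[0][40:340,120:520])
```

```text
tcp [569.2   4.8 131.2] yaw 64.29735246322635 grip 29.842512351460755 tool shift [ 0.1 -0.2 67.2]
```

View pics/w5.png

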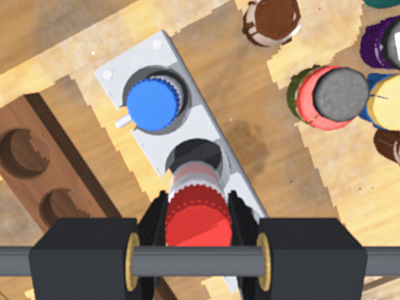

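Red is held above pocket 2 and the rack is aligned. The stem is hidden behind the left finger, as expected after the turn. I'll lower it.

Request:
arm_command([
  [0, 0, 20, 0, 0],
  [0, 0, 38, 0, 0],
  [0, 0, 52, 0, 0],
  [0, 0, 62, 0, 0],
  [0, 0, 67, 0, 0],
])

```text
t: 10.75
eef_pos: [569.0, 4.9, 64.2]
tcp_rot: [-3.141, 0.0, 1.122]
ft_force: [0.5, -1.0, -0.9]
opening: 0.349
grip_force: 29.8
```

Request:
arm_command([
  [0, 0, 2, 0, 0],
  [0, 0, 3, 0, 0],
  [0, 0, 5, 0, 0],
  [0, 0, 5, 0, 0],
])

```text
t: 11.15
eef_pos: [569.8, 4.8, 59.8]
tcp_rot: [3.141, -0.0, 1.122]
ft_force: [-0.9, 0.1, 0.7]
opening: 0.349
grip_force: 29.8
```

Request:
arm_command([
  [0, 0, 1, 0, 0],
  [0, 0, 1, 0, 0.4],
  [0, 0, 1, 0, 0.6],
  [0, 0, 1, 0, 0.7],
  [0, 0, 1, 0, 0.8],
])

```text
t: 11.65
eef_pos: [569.7, 4.8, 58.6]
tcp_rot: [-3.142, -0.0, 1.122]
ft_force: [-1.5, 0.1, 0.3]
opening: 0.596
grip_force: 0.0
```

Request:
arm_command([
  [0, 0, 0, 0, 0.8],
  [0, 0, 0, 0, 0.8],
  [0, 0, -25, 0, 0.8],
  [0, 0, -60, 0, 0.8],
  [0, 0, -100, 0, 0.8],
])

```text
t: 12.15
eef_pos: [569.2, 4.8, 159.0]
tcp_rot: [-3.14, 0.001, 1.122]
ft_force: [0.7, -0.1, -0.2]
opening: 0.799
grip_force: 0.0
```

Run:
```python
from h import *
C=cam('wrist'); save('w6',C[0][40:340,120:520]); to(445.2,-45.8,159); look('red')
```

```text
tcp [571.7   4.7 165.8] yaw 64.29889579647835 grip 0.0 tool shift [-100.4  -92.2    5.9]
tcp [571.7   4.7 163.3] 1.1222142721919357
red axis [569.6   5.7  84. ] (293, 184, 42, 46)
stem px 852 yaw -12.455987436099514 sd 43.086088437510476 rmax 40.98944748689354
```

View pics/w6.png

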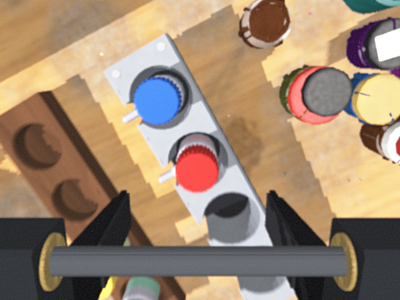

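Red is seated, with its stem parallel to blue's and at the notch (165,178). Next is yellow.

Request:
arm_command([
  [-30, -27, 0, 0, 0.8],
  [-62, -56, 0, 0, 0.8],
  [-95, -85, 0, 0, 0.8],
  [-99, -90, 0, 0, 0.8],
  [-99, -90, 0, 0, 0.8],
])

```text
t: 12.75
eef_pos: [445.2, -45.7, 158.6]
tcp_rot: [3.141, -0.0, 1.121]
ft_force: [1.1, -0.3, 0.2]
opening: 0.8
grip_force: 0.0
```

Run:
```python
from h import *
C=cam('wrist'); save('w7',cv2.resize(C[0][120:300,230:430],None,fx=3,fy=3)); look('yellow'); to(445.2,-45.8,159)
```

```text
tcp [446.8 -45.4 158.6] 1.1219214820719572
yellow axis [444.6 -46.1  84. ] (294, 187, 44, 48)
stem px 127 yaw -29.706722746054965 sd 4.027806710559065 rmax 39.72053123293334
tcp [446.8 -45.4 158.6] yaw 64.2813658677854 grip 0.0 tool shift [-1.1 -1.2 -0.4]
```

View pics/w7.png

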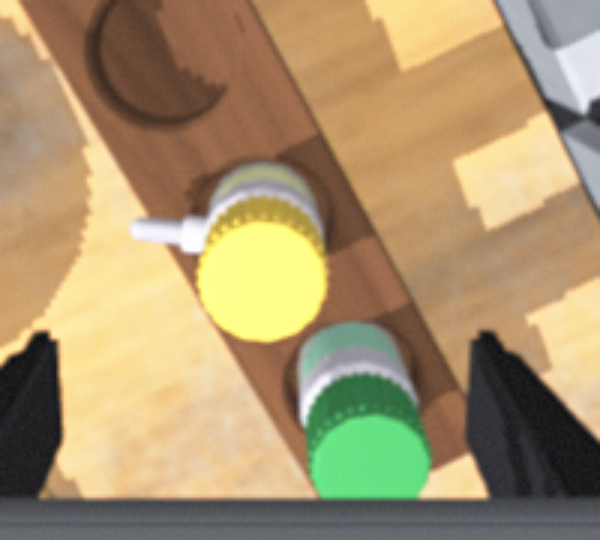

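Yellow is centred between the fingers, its stem at the left (crop 150,230) agreeing with a yaw of about −29°.

Request:
arm_command([
  [0, 0, 35, 0, 0.8],
  [0, 0, 65, 0, 0.8],
  [0, 0, 90, 0, 0.7],
  [0, 0, 100, 0, 0.5],
  [0, 0, 100, 0, 0.3],
])

```text
t: 13.35
eef_pos: [445.9, -45.0, 57.5]
tcp_rot: [-3.139, 0.0, 1.123]
ft_force: [0.4, -0.4, -0.2]
opening: 0.608
grip_force: 0.0
```

Request:
arm_command([
  [0, 0, 0, 0, 0],
  [0, 0, 0, 0, 0],
  [0, 0, 0, 0, 0],
  [0, 0, 0, 0, 0],
  [0, 0, 0, 0, 0],
])

```text
t: 13.85
eef_pos: [446.1, -45.4, 59.3]
tcp_rot: [3.14, -0.0, 1.122]
ft_force: [-0.2, 0.4, 8.3]
opening: 0.346
grip_force: 29.9
```

Request:
arm_command([
  [0, 0, 0, 0, 0],
  [0, 0, 0, 0, 0],
])

```text
t: 14.05
eef_pos: [446.1, -45.5, 59.3]
tcp_rot: [3.14, -0.0, 1.122]
ft_force: [-0.5, 0.4, 7.6]
opening: 0.349
grip_force: 29.9
```

Request:
arm_command([
  [0, 0, -15, 0, 0],
  [0, 0, -40, 0, 0],
  [0, 0, -70, -6, 0],
  [4, 10, -75, -14, 0],
  [15, 40, -75, -22, 0],
])

```text
t: 14.55
eef_pos: [487.5, -49.0, 135.4]
tcp_rot: [3.14, 0.0, 1.512]
ft_force: [0.8, -0.5, -0.5]
opening: 0.347
grip_force: 29.9
```

```bash
python3 -c "
from h import *
to(573.2,-57,132)"
```

```text
tcp [487.5 -49.  135.4] yaw 86.61044414555961 grip 29.92043169680983 tool shift [-2.9 86.   3.5]
```

Request:
arm_command([
  [-1, 30, 0, -6, 0],
  [-2, 62, 1, -11, 0],
  [-3, 86, 2, -11, 0],
  [-3, 86, 2, -11, 0],
  [-3, 86, 2, -11, 0],
])

```text
t: 15.05
eef_pos: [573.2, -57.6, 131.3]
tcp_rot: [-3.141, -0.0, 1.698]
ft_force: [-0.8, -0.8, -1.1]
opening: 0.345
grip_force: 29.9
```

Run:
```python
from h import *
to(573.2,-57,64)
C=cam('wrist'); save('w8',C[0][40:340,120:520])
```

```text
tcp [573.2 -57.6 131.3] yaw 97.2861910253628 grip 29.921680701663718 tool shift [ 0.6  0.1 67.3]
```

View pics/w8.png

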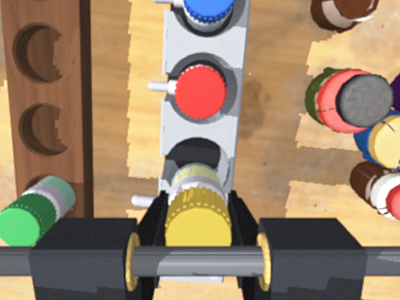

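Yellow's stem (143,201) runs parallel to red's over pocket 3, so I'll lower it.

Request:
arm_command([
  [0, 0, 20, 0, 0],
  [0, 0, 38, 0, 0],
  [0, 0, 52, 0, 0],
  [0, 0, 62, 0, 0],
  [0, 0, 67, 0, 0],
])

```text
t: 15.6
eef_pos: [573.1, -57.7, 64.2]
tcp_rot: [-3.141, -0.0, 1.698]
ft_force: [0.9, -1.1, -0.6]
opening: 0.343
grip_force: 29.9
```

Request:
arm_command([
  [0, 0, 2, 0, 0],
  [0, 0, 3, 0, 0],
  [0, 0, 5, 0, 0],
  [0, 0, 5, 0, 0],
])

```text
t: 16.0
eef_pos: [573.9, -57.7, 59.8]
tcp_rot: [3.141, -0.0, 1.698]
ft_force: [0.8, 0.3, -0.3]
opening: 0.347
grip_force: 29.9
```

Request:
arm_command([
  [0, 0, 1, 0, 0],
  [0, 0, 1, 0, 0.4],
  [0, 0, 1, 0, 0.6],
  [0, 0, 1, 0, 0.7],
  [0, 0, 1, 0, 0.8],
])

```text
t: 16.5
eef_pos: [573.9, -57.8, 58.6]
tcp_rot: [3.142, -0.0, 1.698]
ft_force: [-0.2, 0.6, -0.1]
opening: 0.597
grip_force: 0.0
```

Request:
arm_command([
  [0, 0, 0, 0, 0.8],
  [0, 0, 0, 0, 0.8],
  [0, 0, -25, 0, 0.8],
  [0, 0, -60, 0, 0.8],
  [0, 0, -100, 0, 0.8],
])

```text
t: 17.0
eef_pos: [573.3, -57.6, 159.0]
tcp_rot: [-3.14, -0.001, 1.698]
ft_force: [0.6, 0.8, 1.1]
opening: 0.797
grip_force: 0.0
```

Request:
arm_command([
  [-10, -42, 0, 0, 0.8],
  [-20, -84, 0, 0, 0.8],
  [-31, -129, 0, 0, 0.8],
  [-31, -129, 0, 0, 0.8],
  [-31, -129, 0, 0, 0.8],
])

```text
t: 17.5
eef_pos: [449.9, -105.3, 159.1]
tcp_rot: [3.141, 0.0, 1.697]
ft_force: [0.1, -0.4, 0.2]
opening: 0.801
grip_force: 0.0
```

Run:
```python
from h import *
C=cam('wrist'); save('w9',cv2.resize(C[0][80:300,220:480],None,fx=2.5,fy=2.5)); look('green'); to(449.2,-105,159)
```

```text
tcp [ 450.8 -105.   158.8] 1.6980724683317732
green axis [ 447.3 -107.2   84. ] (291, 188, 42, 46)
stem px 93 yaw 59.545185893337106 sd 7.200354259794178 rmax 40.90330403737303
tcp [ 450.8 -105.   158.8] yaw 97.29238574277274 grip 0.0 tool shift [ 0.2 -1.6 -0.2]
```

View pics/w9.png

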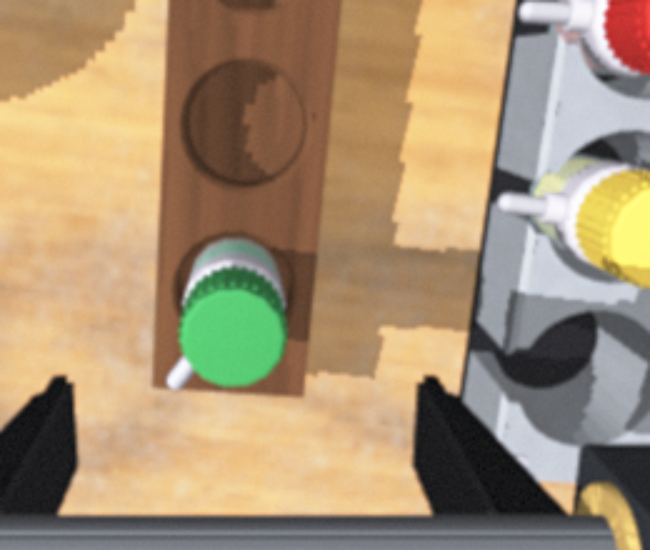

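Run:
```python
from h import *
C=cam('wrist'); a,b=ray(np.array([[178,379],[190,366]])/2.5+[220,80],C,44)[:,:2]; print(a,b)
for ax in ([447.5,-107],[449,-106],[450,-108]):
    d=np.array(ax)-a; print(ax,np.hypot(*d),np.degrees(np.arctan2(d[1],d[0])))
d=b-a;print(np.degrees(np.arctan2(d[1],d[0])))
```

```text
[ 431.59718337 -140.38392633] [ 435.44335361 -134.72035641]
[447.5, -107] 36.978184297148765 64.5286686173966
[449, -106] 38.53715631003195 63.154553709790434
[450, -108] 37.24758172567422 60.391726212188075
55.81929764178823
```

Green's stem tip (crop 177,380) is partly under the cap and reads about 60°. I'll turn the wrist for a clearer view and so that the stem stays visible at placing.

Request:
arm_command([
  [0, 0, 0, -8, 0.8],
  [0, 0, 0, -16, 0.8],
  [0, 0, 0, -24, 0.8],
  [0, 0, 0, -32, 0.8],
  [0, 0, 0, -40, 0.8],
])

```text
t: 18.15
eef_pos: [450.7, -104.5, 158.3]
tcp_rot: [3.141, -0.0, 2.403]
ft_force: [0.4, -0.3, -0.0]
opening: 0.802
grip_force: 0.0
```

Request:
arm_command([
  [0, 0, 0, -6, 0.8],
  [0, 0, 0, -6, 0.8],
  [0, 0, 0, -6, 0.8],
])

```text
t: 18.45
eef_pos: [450.3, -104.6, 158.4]
tcp_rot: [3.142, -0.0, 2.498]
ft_force: [-1.0, 0.6, -0.5]
opening: 0.801
grip_force: 0.0
```

Run:
```python
from h import *
C=cam('wrist'); save('w10',cv2.resize(C[0][80:300,220:480],None,fx=2.5,fy=2.5)); look('green'); to(448.5,-106.5,159)
```

```text
tcp [ 450.1 -104.7  158.5] 2.4988843912596415
green axis [ 446.2 -107.7   84. ] (288, 183, 43, 47)
stem px 110 yaw 61.69255525159414 sd 3.2776165174171994 rmax 40.92162292079253
tcp [ 450.1 -104.7  158.5] yaw 143.17552911029534 grip 0.0 tool shift [ 0.2 -2.4 -0.5]
```

View pics/w10.png

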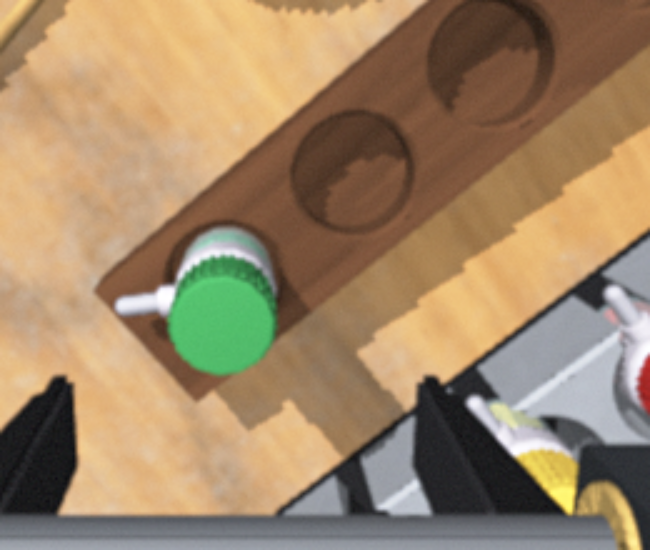

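The stem is clear now, from (118,305) to the cap. It lies level in the picture, so its yaw really is about 60°. I'll pick with a small shift.

Request:
arm_command([
  [1, -3.5, 35, 0, 0.8],
  [1, -3.5, 65, 0, 0.8],
  [1, -3.5, 90, 0, 0.7],
  [1, -3.5, 100, 0, 0.5],
  [1, -3.5, 100, 0, 0.3],
])

```text
t: 19.05
eef_pos: [446.6, -106.9, 57.8]
tcp_rot: [-3.141, -0.002, 2.5]
ft_force: [-0.5, -0.1, -0.4]
opening: 0.602
grip_force: 0.0
```

Request:
arm_command([
  [0, 0, 0, 0, 0],
  [0, 0, 0, 0, 0],
  [0, 0, 0, 0, 0],
  [0, 0, 0, 0, 0],
  [0, 0, 0, 0, 0],
])

```text
t: 19.55
eef_pos: [447.4, -107.2, 59.3]
tcp_rot: [3.141, 0.001, 2.501]
ft_force: [-0.8, 0.6, 6.8]
opening: 0.346
grip_force: 29.7
```

Request:
arm_command([
  [0, 0, 0, 0, 0],
  [0, 0, 0, 0, 0],
])

```text
t: 19.75
eef_pos: [447.4, -107.2, 59.3]
tcp_rot: [3.141, 0.001, 2.501]
ft_force: [-1.2, -0.2, 7.8]
opening: 0.352
grip_force: 29.7
```

Request:
arm_command([
  [0, 0, -15, 0, 0],
  [0, 0, -40, 0, 0],
  [0, 0, -70, 8, 0],
  [0, 0, -75, 16, 0],
  [0, 0, -75, 24, 0],
])

```text
t: 20.25
eef_pos: [447.3, -107.2, 135.0]
tcp_rot: [3.14, 0.002, 2.076]
ft_force: [-0.3, -1.0, -1.6]
opening: 0.348
grip_force: 29.7
```

```bash
python3 -c "
from h import *
to(577.3,-118.8,132)"
```

```text
tcp [ 447.3 -107.2  135. ] yaw 118.96272443001044 grip 29.655991452746093 tool shift [-73.1 108.1   3.4]
```

Request:
arm_command([
  [-18, 27, 0, 8, 0],
  [-36, 54, 0, 16, 0],
  [-54, 81, 1, 24, 0],
  [-73, 108, 2, 32, 0],
  [-73, 108, 2, 32, 0],
])

```text
t: 20.75
eef_pos: [579.8, -118.3, 131.3]
tcp_rot: [3.14, 0.0, 1.519]
ft_force: [-0.4, 0.8, -0.0]
opening: 0.35
grip_force: 29.7
```

Request:
arm_command([
  [0, 0, 0, 0, 0],
  [0, 0, 0, 0, 0],
])

```text
t: 20.95
eef_pos: [575.9, -117.7, 131.5]
tcp_rot: [-3.141, -0.0, 1.525]
ft_force: [-0.5, -0.2, -0.7]
opening: 0.349
grip_force: 29.7
```

Run:
```python
from h import *
to(577.3,-118.8,64)
C=cam('wrist'); save('w11',cv2.resize(C[0][40:300,180:480],None,fx=2,fy=2))
```

```text
tcp [ 575.9 -117.7  131.5] yaw 87.36805070152192 grip 29.66053281154018 tool shift [-1.1  1.5 67.5]
```

View pics/w11.png

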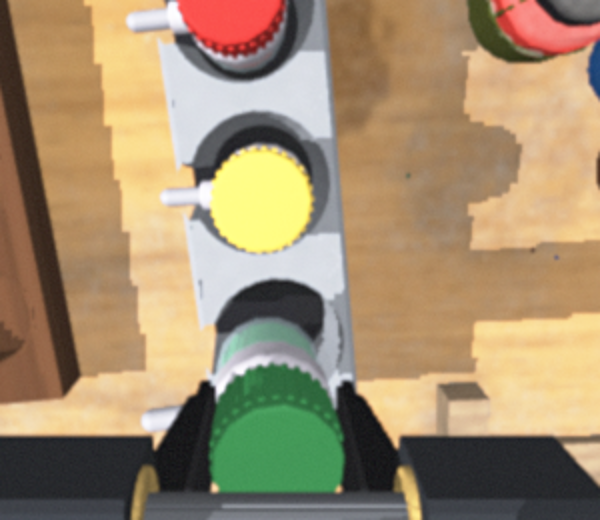

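The red and yellow stems lie in their notches, and green's tip is at about (148,418). I'll check green's yaw in the hand.

Run:
```python
from h import *
C=cam('wrist'); T=tool(); z=T[2,3]-59.3+44; p=np.array([[150,420],[178,414]])/2+[180,40]; a,b=ray(p,C,z)[:,:2]
for d in (T[:2,3]-a,b-a): print(np.hypot(*d),np.degrees(np.arctan2(d[1],d[0])))
```

```text
38.336842914909894 5.941549785348782
8.879684441866742 10.387469510135425
```

Its yaw is about 6°, against the rack's 3.8°, so I'll add a 2° turn and lower.

Request:
arm_command([
  [-1, 1.5, 20, 2, 0],
  [-1, 1.5, 38, 2, 0],
  [-1, 1.5, 52, 2, 0],
  [-1, 1.5, 62, 2, 0],
  [-1, 1.5, 67, 2, 0],
])

```text
t: 21.55
eef_pos: [578.0, -118.9, 63.9]
tcp_rot: [-3.141, -0.0, 1.489]
ft_force: [0.2, 0.1, -0.6]
opening: 0.345
grip_force: 29.7
```

Request:
arm_command([
  [0, 0, 2, 0, 0],
  [0, 0, 3, 0, 0],
  [0, 0, 5, 0, 0],
  [0, 0, 5, 0, 0],
])

```text
t: 21.95
eef_pos: [578.4, -119.0, 59.8]
tcp_rot: [3.141, -0.0, 1.489]
ft_force: [0.3, -0.5, -0.7]
opening: 0.346
grip_force: 29.7
```

Request:
arm_command([
  [0, 0, 1, 0, 0],
  [0, 0, 1, 0, 0.4],
  [0, 0, 1, 0, 0.6],
  [0, 0, 1, 0, 0.7],
  [0, 0, 1, 0, 0.8],
])

```text
t: 22.45
eef_pos: [578.3, -119.0, 58.6]
tcp_rot: [3.142, -0.0, 1.489]
ft_force: [-0.3, 0.1, 0.3]
opening: 0.598
grip_force: 0.0
```

Request:
arm_command([
  [0, 0, 0, 0, 0.8],
  [0, 0, 0, 0, 0.8],
  [0, 0, -25, 0, 0.8],
  [0, 0, -60, 0, 0.8],
  [0, 0, -100, 0, 0.8],
])

```text
t: 22.95
eef_pos: [577.8, -118.8, 159.0]
tcp_rot: [-3.14, -0.001, 1.489]
ft_force: [0.2, 0.4, -0.3]
opening: 0.798
grip_force: 0.0
```

Request:
arm_command([
  [40, -10, -40, 0, 0.8],
  [80, -20, -80, 0, 0.8],
  [90, -30, -100, 0, 0.8],
  [90, -30, -100, 0, 0.8],
  [90, -30, -100, 0, 0.8],
])

```text
t: 23.45
eef_pos: [555.8, -26.6, 259.0]
tcp_rot: [3.14, 0.0, 1.49]
ft_force: [1.0, 0.1, -0.4]
opening: 0.801
grip_force: 0.0
```

Run:
```python
from h import *
C=cam('wrist'); c=C[0][60:290,240:440]; S=cam('side')[0][150:250,270:400]
print(np.round(tool()[:3,3]))
a=cv2.resize(c,None,fx=2.6,fy=2.6,interpolation=cv2.INTER_CUBIC); save('w12',a)
```

```text
[556. -27. 258.]
```

View pics/w12.png

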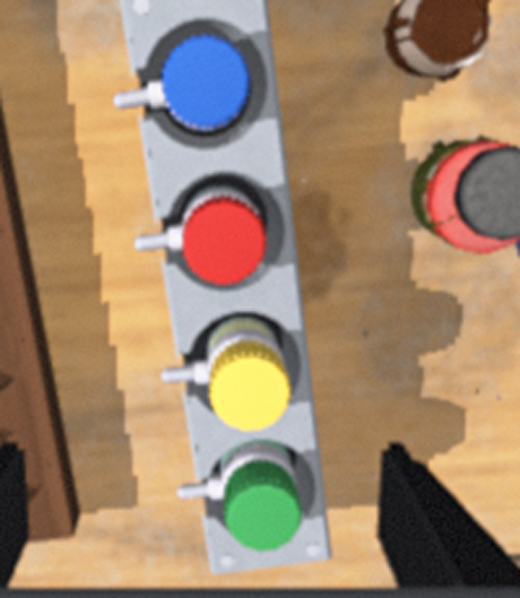

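All four bottles are in the grey rack in the order blue, red, yellow, green. The stems lie in the notches at (120,98), (140,242), (165,376) and (182,492), and the gripper is open and clear. I'll hand in.

```bash
python3 -c "
from h import *
print(env.job_done())"
```

```text
the job is handed in; nothing more can be done
None
```

I handed the job in with all four bottles released in the spray rack, in the mixing rack's order (blue, red, yellow, green from left to right) and with stems in the notches; no verdict came back.

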